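# Hang the loaded pan on the kitchen spring scale

### The job

Weigh the spice jar: pick up the hanging pan (its wooden grip is there for it) with the jar standing in it, and hang its crook on the arm of the spring scale. Let the weight onto the spring gently and let go only once the scale carries it, so that the arm never drops or springs back suddenly; the pan must end hanging still and level with the jar upright in it. Leave the mug, the big jar and the pepper mill where they are.

Things in the scene. Friction and masses are not known exactly. Their poses are not given: they have to be found in the camera images.
- pan_grip (a point): Centre of the pan's wooden grip, an upright block 14 mm (x) by 16 mm (y) by 46 mm tall, taken from above across its 14 mm. It stands on the end of the pan's branch; its centre is 187 mm above the pan's underside and 56 mm to +y of the dish's centre, so the load hangs to one side of it. Axes are the pan's, z up.
- pan: Steel hanging pan, one rigid C open to -y; 120 g. Origin: underside centre of its round dish (100 mm across, rim 18 mm high, floor 3 mm). A flat stem (12 x 4 mm) rises from the +y rim (y = 51 mm); at the top a 12 mm wide branch (top at z = 164 mm) reaches from it over the dish's centre.
- pan_crook (a point): Bearing point of the crook under the branch: on the dish's axis, 154.5 mm above the pan's underside; the scale arm's centre line lies here when the pan hangs right, arm along pan x. The crook is a roof (inverted V, some 40 degrees each side), about 26 mm wide at its mouth; it centres itself. Its -y end reaches down to z = 134 mm.
- jar_center (a point): Centre of a closed glass spice jar, 50 mm across, 70 mm tall, standing in the dish within about 8 mm of its centre; its top is 73 mm above the pan's underside. Its filling differs: 88 to 352 g in all, not known beforehand.
- hook_seat (a point): Point on the centre line of the scale's arm, half-way along its free length; sinks with it. The arm is a level steel bar, 8 mm thick, 250 mm above the worktop unloaded. x runs along the arm to the column, z up. From here the column's face is 65 mm to +x, a collar 27 mm to +x, the upturned tip (15 mm high) 32 to 40 mm to -x. The crook may hang anywhere between collar and tip.
- scale: Spring scale, fixed: white upright column 50 mm deep (x), 40 mm wide, 265 mm tall, black foot 120 mm square and 16 mm high (its centre 15 mm to +x of the column's). Origin under the column's centre; the arm sticks out to its -x.
- hook (a joint): How far the scale's sprung arm has sunk straight down, m: 0 unloaded, 0.092 at its stop. Spring 55 N/m (preload 0.11 N), lightly damped: it sinks about 35 to 82 mm under the loaded pan, depending on the jar. Faster than 0.08 m/s, down or up, counts as dropping or springing back.
- canister: Bystander: big closed glass jar, 76 mm across, 105 mm tall; origin under its centre.
- mug: Bystander: white mug, 80 mm across, 90 mm tall, handle at +y; origin under its centre.
- mill: Bystander: dark wooden pepper mill, 56 mm across, 130 mm tall; origin under its centre.
Mind the look-alikes: they are no part of the job. Of the things that look like the pan, take the one that is farthest to the robot's right at the start.

How it is judged:
On the way, in this order (a step that is already met when the one before it is completed fails the run):
1. the pan is lifted off the worktop with the jar standing in it (height (world z) of pan_crook above 0.2 m and horizontal distance between jar_center and pan_crook below 0.05 m and value of joint hook below 0.008 m), for 0.2 s.
2. the crook is over the scale's arm and the arm has sunk under the weight (distance between pan_crook and hook_seat below 0.04 m and value of joint hook above 0.015 m), for 0.2 s.
At the end, for the whole second after the job is handed in: The pan hangs by its crook on the free bar of the scale arm (within 8 mm across, 6 mm up or down, 34 mm along), level within 0.25 rad and still (pan under 30 mm/s, arm under 20 mm/s), the arm sunk over 20 mm by the weight, the jar upright within 0.3 rad in the dish (value of joint hook above 0.02 m and distance between pan_crook and hook_seat below 0.034 m and y of pan_crook in the frame of hook_seat between -0.008 and 0.008 m and z of pan_crook in the frame of hook_seat between -0.006 and 0.006 m and angle between pan_crook's own z axis and vertical below 0.25 rad and angle between jar_center's own z axis and vertical below 0.3 rad and distance between jar_center and pan_crook between 0.1 and 0.14 m and linear speed of pan below 0.03 m/s and velocity of joint hook between -0.02 and 0.02 m/s); the robot touches nothing.
It fails at once if the scale's arm drops or springs back (faster than 0.08 m/s) (velocity of joint hook above 0.08 m/s or velocity of joint hook below -0.08 m/s).
It fails at once if the jar tips over or leaves the pan (angle between jar_center's own z axis and vertical above 0.6 rad or distance between jar_center and pan_crook above 0.16 m).
It fails at once if the mug, the big jar or the pepper mill is disturbed (distance of any of mug, canister, mill from where it was at the start of the episode above 0.03 m).
It also fails if it takes over 70 s, if anything falls off the work surface, if the arm or the gripper's body presses on something with over 40 N, if the wrist force passes 120 N, or if a joint passes its speed limit or range.

### The arm

A 6-joint arm with a two-finger parallel gripper is mounted at the origin on the work surface. World frame = base frame: x ahead of the robot, y to its left, z up, the work surface at z = 0. Lengths are in m, angles in rad, forces in N, time in s.
With the tool pointing down it reaches from about 0.35 to 0.975 m from the base axis. Payload 4.9 kg.
Tool frame: the origin (TCP) lies at the very end of the fingers, on their centre line; the grasp point (between the pads) lies manip.grip_point_offset behind it (manip.grip_point_offset is the distance from the TCP to the grasp point, in m); z points along the fingers, y is the line along which they close (so a half turn about z gives the same grasp; the last joint's range is limited). The gripper opens to 85 mm and grips with 20 to 120 N. Pads are 22 mm wide; open, the fingers measure 114 mm over their backs; the gripper's body (76 mm by 85 mm) begins 54 mm behind the grasp point. The pads swing forward as they close: fully open they stand 13 mm farther back than shut.
Start: joints at [0.997, 0.053, 1.613, -0, 1.476, -0.119], TCP at [0.275, 0.561, 0.231] pointing down, gripper open.
Joint ranges: [-3.01, 3.01], [-1.01, 2.22], [0.06, 2.58], [-1.02, 4.17], [0.09, 2.62], [-3.14, 3.14]. Speed limits (rad/s): [2.57, 2.57, 3.14, 3.14, 3.14, 3.14].

### API

Orientations are given as a unit quaternion [w, x, y, z].
In Python, from plant import manip gives the robot as it stands.
- The arm moves only by the shell command python3 -m crank 'ROWS' [OPENING]. ROWS is JSON, a list of rows, each an object of numbers: "x", "y", "z": the shift along the tool's x, y, z in cm; "turn": the turn about the tool's z in rad. In form: [{"x": .., "y": .., "z": .., "turn": ..}, ...]. A call has 1 to 5 rows; each row shifts and turns the commanded pose from where the row before left it, along the tool's axes as they then stand; what a row does not reach is not made up. A row lasts 1/10 s, in which the tool goes at most 50 mm and 8.59 degrees, less where a joint would pass 70% of its speed; a pose out of reach is approached as far as the arm can. A call with a gripper value outside its range is refused whole. OPENING is the opening in per cent of the stroke, from 0 (shut) to 100 (fully open), set as the call begins (- or left out, the last holds). The fingers move at their own pace and stop on an object; the grip force is fixed at half the most. Time passes only in rows, so rows that do not move let the fingers close. It gives the time, the measured TCP pose, the force, the opening and the grip force at its end, in the units of the state.
- manip.state(): the state, without advancing time (a new reading comes with each control period).
- manip.grab_frame(name): name is "scene" or "top" or "wrist"; returns (picture, depth): 400x640x3 uint8, red, green, blue; 400x640 float32, m along the optical axis (not along the pixel's ray), 0 where there is no reading.
- manip.camera_model(name): a dict with "mtx" (3x3 intrinsics, pixels), "k1" (the pictures are not rectified: a ray, as slopes to the right and down, at radius r is drawn at 1 + k1 r^2 times it, then the intrinsics apply), "world_to_cam" (4x4, takes a point from world to camera coordinates). Camera axes: x right, y down, z forward; pixel columns grow to the right and rows downward; lengths in m; the calibration is good to about 2 mm. A picture is of the moment at which its call begins: read the wrist's pose just before it. camera_model takes no time and is no camera call; for the wrist camera it gives the pose at the moment of the call.
- manip.job_done(): hands the job in; it is judged then, once.
The state is a dict: "time": time; "joint_pos": joint angles; "joint_vel": joint speeds; "joint_efforts": joint torques, N m; "tool_pos": TCP position; "tool_rot": TCP orientation; "contact_force": force on the tool from outside, world axes, zero at the start; "ft_torque": the same for the moment, N m; "gripper_width": opening from 0.0 (shut) to 1.0 (fully open); "grasp_force": force on a finger pad.
Only numpy, scipy, OpenCV 4.12 (cv2) and the standard library are available. Lean on these libraries where they do the work, as an engineer would, in place of code of your own. Each camera call takes 0.05 s, during which the arm holds its last target. There are 200 camera calls.

## Working session

There is one attempt and no reset: what is moved stays moved. The work goes in short steps, Python scripts to look and compute and a shell command to move; the robot and the scene stay as the last step left them, time stands still between calls to the robot, and variables do not carry over. Pictures are saved under pics/ and viewed, at most 10 in all, crops included, and the job is handed in when it is done.

```bash
mkdir -p pics
cat > h.py <<'E'
import numpy as np, cv2
from plant import manip
def cam(n):
    c=manip.camera_model(n); s=manip.state(); p,d=manip.grab_frame(n)
    np.savez('%s.npz'%n,p=p,d=d,M=c['mtx'],k=c['k1'],T=c['world_to_cam']); return p,d
def cloud(n):
    f=np.load('%s.npz'%n); M,k,T,d=np.array(f['M']),float(f['k']),f['T'],f['d']
    v,u=np.mgrid[:400,:640].astype(float)
    a=(u-M[0,2])/M[0,0]; b=(v-M[1,2])/M[1,1]; x,y=a.copy(),b.copy()
    for _ in range(8):
        g=1+k*(x*x+y*y); x,y=a/g,b/g
    P=np.stack([x*d,y*d,d],-1)-T[:3,3]
    W=P@T[:3,:3]; W[d==0]=np.nan
    return W
E
python3 - <<'E'
from h import *
for n in('scene','top'):
    p,d=cam(n); cv2.imwrite('pics/%s0.png'%n,p[:,:,::-1])
s=manip.state(); print({k:np.round(v,3) for k,v in s.items()}, manip.grip_point_offset)
E
```

```text
{'time': np.float64(0.1), 'joint_pos': array([ 0.997,  0.053,  1.614,  0.   ,  1.476, -0.119]), 'joint_vel': array([-0.001, -0.002, -0.003,  0.001, -0.   ,  0.001]), 'joint_efforts': array([ 1.0000e-03, -3.9490e+01, -3.7137e+01, -0.0000e+00,  4.0000e-03,
       -0.0000e+00]), 'tool_pos': array([0.274, 0.561, 0.23 ]), 'tool_rot': array([-0.   ,  0.225,  0.974, -0.001]), 'contact_force': array([ 0.261, -0.025,  0.067]), 'ft_torque': array([-0.008,  0.007,  0.011]), 'grasp_force': np.float64(0.0), 'gripper_width': np.float64(0.996)} 0.0187
```

View pics/scene0.png

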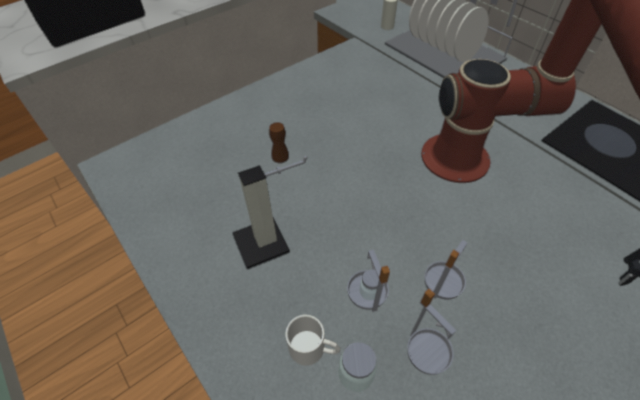

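View pics/top0.png

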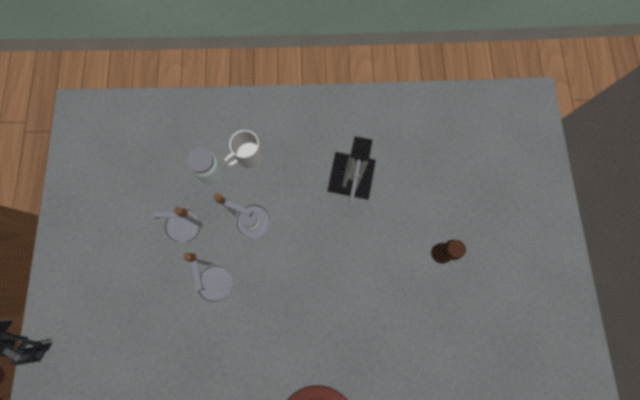

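The top view shows three pans: at (254,221) with a jar in it, (182,229) and (214,283). The one with the jar is farthest right, and its grip is at (219,198). The scale column is near (357,165), its arm tip about (351,207), and the mill is at (450,250).

Run:
```python
from h import *
W=cloud('top'); p=np.load('top.npz')['p']; 
f=lambda a:np.round(a,3)
def box(n,W,x0,x1,y0,y1,zmin,zmax=1):
    m=(W[...,2]>zmin)&(W[...,2]<zmax)&(W[...,0]>x0)&(W[...,0]<x1)&(W[...,1]>y0)&(W[...,1]<y1)
    q=W[m]; print(n,len(q), f(q.mean(0)) if len(q) else '', f(q.min(0)) if len(q) else '',f(q.max(0)) if len(q) else ''); return q
for u,v in [(254,221),(219,198),(240,208),(270,222),(254,235),(361,147),(351,207),(357,175),(182,229),(180,211),(214,283),(190,257),(244,148),(203,160),(456,248)]: print(u,v,f(W[v,u]))
S=cloud('scene')
for u,v in [(368,290),(384,272),(384,282),(374,262),(252,174),(305,160),(290,165),(278,140)]: print('s',u,v,f(S[v,u]))
a=cv2.resize(p[120:320,140:400,::-1],None,fx=3,fy=3,interpolation=2); q=np.load('scene.npz')['p']
b=cv2.resize(q[140:390,220:480,::-1],None,fx=2.4,fy=2.4,interpolation=2)
cv2.imwrite('pics/t1.png',a);cv2.imwrite('pics/s1.png',b)
```

```text
254 221 [0.516 0.147 0.071]
219 198 [0.546 0.205 0.213]
240 208 [0.531 0.166 0.165]
270 222 [0.521 0.111 0.02 ]
254 235 [0.489 0.157 0.004]
361 147 [ 0.639 -0.116  0.265]
351 207 [ 0.559 -0.115  0.006]
357 175 [ 0.577 -0.105  0.257]
182 229 [0.512 0.354 0.005]
180 211 [0.519 0.291 0.212]
214 283 [0.364 0.263 0.   ]
190 257 [0.416 0.264 0.212]
244 148 [0.745 0.187 0.003]
203 160 [0.676 0.276 0.104]
456 248 [ 0.424 -0.348  0.132]
s 368 290 [0.541 0.174 0.05 ]
s 384 272 [0.554 0.213 0.207]
s 384 282 [0.553 0.218 0.172]
s 374 262 [0.532 0.169 0.162]
s 252 174 [ 0.635 -0.115  0.266]
s 305 160 [ 0.515 -0.085  0.255]
s 290 165 [ 0.55  -0.094  0.255]
s 278 140 [ 0.434 -0.331  0.094]
```

View pics/t1.png

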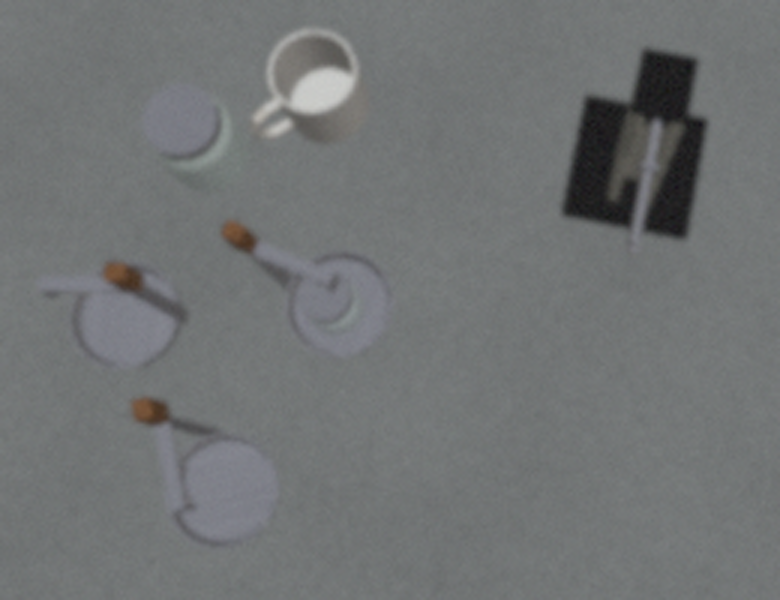

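View pics/s1.png

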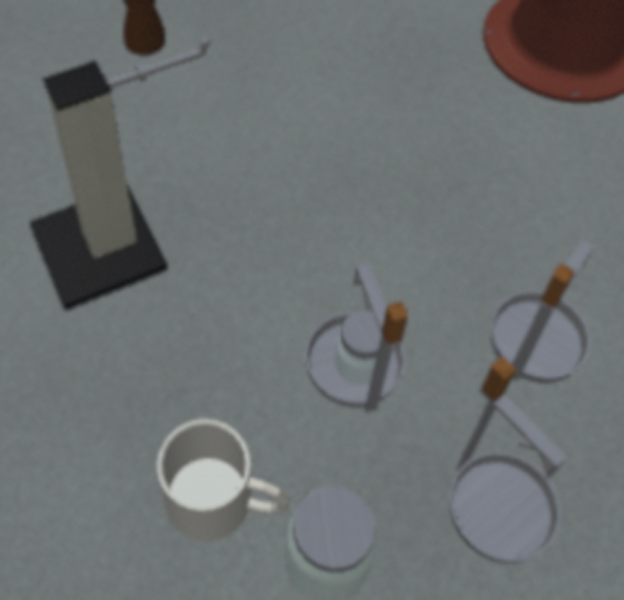

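The enlargements confirm the layout: the jar pan's branch runs from its grip (top crop 238,236) to the dish axis near (330,283). The scale arm runs from the column to the tip (632,248), with the collar about half-way. I'll fit the poses next.

```bash
cat > fit.py <<'E'
from h import *
f=lambda a:np.round(a,4)
def fit(n,ctr=(0.535,0.18)):
    W=cloud(n); z=W[...,2]; r=np.hypot(W[...,0]-ctr[0],W[...,1]-ctr[1]); P=np.load(n+'.npz')['p'].astype(int)
    col=(P[...,0]-P[...,2]>35)
    g=W[(r<.09)&col&(z>.16)&(z<.22)]; t=g[g[:,2]>.204]
    if len(g): print(n,'grip',len(g),f((g.max(0)+g.min(0))/2),f(g.mean(0)),'top',len(t),f(t.mean(0)) if len(t) else '')
    b=W[(r<.09)&~col&(z>.157)&(z<.17)]
    if len(b)>5:
        c=b.mean(0); d=np.linalg.svd(b[:,:2]-c[:2])[2][0]; print(' branch',len(b),f(c),'ang',np.degrees(np.arctan2(d[1],d[0]))%180)
    rim=W[(r<.12)&(z>.014)&(z<.024)]
    if len(rim)>8:
        A=np.c_[2*rim[:,:2],np.ones(len(rim))]; s=np.linalg.lstsq(A,(rim[:,:2]**2).sum(1),rcond=None)[0]
        print(' rim',len(rim),f(s[:2]),np.sqrt(s[2]+s[:2]@s[:2]))
    a=W[(z>.244)&(z<.262)&(W[...,0]>.49)&(W[...,0]<.60)&(abs(W[...,1]+.1)<.05)]
    if len(a)>5:
        c=a.mean(0); d=np.linalg.svd(a[:,:2]-c[:2])[2][0]; d*=np.sign(d[0]); s=(a[:,:2]-c[:2])@d
        print(' arm',len(a),f(c),'ang',np.degrees(np.arctan2(d[1],d[0])),'tip',f(c[:2]+s.min()*d),'far',f(c[:2]+s.max()*d))
    q=W[(z>.262)&(z<.27)&(W[...,0]>.58)&(W[...,0]<.68)&(abs(W[...,1]+.11)<.05)]
    if len(q): print(' coltop',len(q),f((q.max(0)+q.min(0))/2),f(q.mean(0)))
    j=W[(np.hypot(W[...,0]-.522,W[...,1]-.154)<.05)&(z>.066)&(z<.078)]
    if len(j): print(' jar',len(j),f(j.mean(0)),f((j.max(0)+j.min(0))/2))
if __name__=='__main__':
    for n in('top','scene'): fit(n)
E
python3 fit.py
```

```text
top grip 46 [0.5485 0.2085 0.1963] [0.5481 0.2074 0.2062] top 36 [0.5488 0.2085 0.2096]
 branch 151 [0.5329 0.1737 0.1642] ang 66.21116612425426
 rim 146 [0.5277 0.1597] 0.04631891137104001
 arm 150 [ 0.5594 -0.0972  0.2539] ang -13.49319525396985 tip [ 0.5121 -0.0858] far [ 0.5993 -0.1068]
 coltop 417 [ 0.6362 -0.1152  0.2654] [ 0.6354 -0.1156  0.2653]
 jar 186 [0.5191 0.1626 0.0729] [0.5216 0.1626 0.072 ]
scene grip 102 [0.5506 0.2116 0.1937] [0.5526 0.2132 0.1998] top 53 [0.5504 0.2118 0.2089]
 branch 173 [0.5341 0.1749 0.1634] ang 64.19215699364462
 rim 168 [0.5255 0.1589] 0.045145472164302876
 arm 158 [ 0.5579 -0.0953  0.2527] ang -13.775620974251675 tip [ 0.5134 -0.0844] far [ 0.6002 -0.1057]
 coltop 352 [ 0.636  -0.1161  0.2649] [ 0.6368 -0.1149  0.2646]
 jar 246 [0.5269 0.1629 0.0723] [0.5248 0.1635 0.0717]
```

```bash
python3 -m crank '[{"z":-4,"turn":0.14},{"z":-2,"turn":0.14},{"turn":0.14},{"turn":0.14},{"turn":0.14}]' 50
```

```text
schema error: expected keys x, y, z, turn
```

```bash
python3 -m crank '[{"x":0,"y":0,"z":-4,"turn":0.14},{"x":0,"y":0,"z":-2,"turn":0.14},{"x":0,"y":0,"z":0,"turn":0.14},{"x":0,"y":0,"z":0,"turn":0.14},{"x":0,"y":0,"z":0,"turn":0.14}]' 50
python3 -m crank '[{"x":0,"y":0,"z":0,"turn":0.14},{"x":0,"y":0,"z":0,"turn":0.14},{"x":0,"y":0,"z":0,"turn":0.14},{"x":0,"y":0,"z":0,"turn":0.14},{"x":0,"y":0,"z":0,"turn":0.14}]'
python3 -m crank '[{"x":0,"y":0,"z":0,"turn":0.14},{"x":0,"y":0,"z":0,"turn":0.01},{"x":0,"y":0,"z":0,"turn":0}]'
cat > go.py <<'E'
# prints shift to target in tool axes (cm) and turn
import sys
from h import *
from scipy.spatial.transform import Rotation as R
x,y,z,a=map(float,sys.argv[1:5])
s=manip.state(); q=s['tool_rot']; M=R.from_quat([q[1],q[2],q[3],q[0]]).as_matrix()
print('t',s['time'],'tcp',np.round(s['tool_pos'],4),'yang',np.degrees(np.arctan2(M[1,1],M[0,1])),'z',np.round(M[:,2],4),'F',np.round(s['contact_force'],2),'T',np.round(s['ft_torque'],2),'g',s['gripper_width'],s['grasp_force'])
d=np.degrees(np.arctan2(M[1,1],M[0,1]))-a
print('shift cm',np.round(100*M.T@(np.array([x,y,z])-s['tool_pos']),2),'turn',np.round(np.radians((d+180)%360-180),3), 'j',np.round(s['joint_pos'],2))
E
python3 go.py 0.5495 0.21 0.290 -25
```

```text
time: 0.6
tool_pos: [0.2744, 0.5613, 0.2909]
tool_rot: [-0.0, 0.548, 0.836, -0.0]
contact_force: [0.6, -0.2, 0.1]
gripper_width: 0.499
grasp_force: 0.0
time: 1.1
tool_pos: [0.2744, 0.5612, 0.2905]
tool_rot: [0.0, 0.802, 0.598, -0.001]
contact_force: [-0.7, 0.4, -0.6]
gripper_width: 0.499
grasp_force: 0.0
time: 1.4
tool_pos: [0.2745, 0.5613, 0.2908]
tool_rot: [0.0, 0.842, 0.539, -0.0]
contact_force: [0.4, 0.3, 0.6]
gripper_width: 0.501
grasp_force: 0.0
t 1.4 tcp [0.2745 0.5613 0.2908] yang -24.72092939526146 z [-4.e-04 -7.e-04 -1.e+00] F [0.43 0.26 0.6 ] T [0.04 0.02 0.02] g 0.5009329289551857 0.0
shift cm [-20.41  39.67   0.1 ] turn 0.005 j [ 1.    0.02  1.54 -0.    1.57  1.43]
```

```bash
python3 -m crank '[{"x":-2.04,"y":3.97,"z":0,"turn":0},{"x":-2.04,"y":3.97,"z":0,"turn":0},{"x":-2.04,"y":3.97,"z":0,"turn":0},{"x":-2.04,"y":3.97,"z":0,"turn":0},{"x":-2.04,"y":3.97,"z":0,"turn":0}]'
python3 -m crank '[{"x":-2.04,"y":3.97,"z":0,"turn":0},{"x":-2.04,"y":3.97,"z":0,"turn":0},{"x":-2.04,"y":3.97,"z":0,"turn":0},{"x":-1,"y":2,"z":0,"turn":0},{"x":0,"y":0,"z":0,"turn":0}]'
python3 go.py 0.5495 0.21 0.250 -25
python3 - <<'E'
from h import *
p,d=cam('wrist'); cv2.imwrite('pics/w1.png',p[:,:,::-1])
from fit import fit
fit('wrist')
E
```

```text
time: 1.9
tool_pos: [0.4125, 0.384, 0.2913]
tool_rot: [0.0, 0.842, 0.539, 0.0]
contact_force: [-0.1, 0.5, -0.1]
gripper_width: 0.501
grasp_force: 0.0
time: 2.4
tool_pos: [0.5095, 0.2599, 0.291]
tool_rot: [0.0, 0.843, 0.537, -0.0]
contact_force: [0.0, -0.2, 1.2]
gripper_width: 0.501
grasp_force: 0.0
t 2.4 tcp [0.5095 0.2599 0.291 ] yang -24.992815979840135 z [-2.e-04 -7.e-04 -1.e+00] F [ 0.02 -0.21  1.15] T [ 0.02 -0.01 -0.05] g 0.5010190979477221 0.0
shift cm [-2.83  5.74  4.1 ] turn 0.0 j [ 0.34 -0.1   1.67 -0.    1.58  0.78]
wrist grip 592 [0.5503 0.2109 0.192 ] [0.551  0.214  0.2028] top 386 [0.5505 0.212  0.2102]
 branch 97 [0.5481 0.2098 0.1648] ang 57.53446565250607
 rim 511 [0.5276 0.1582] 0.04620732153686776
 jar 781 [0.5211 0.1693 0.0736] [0.5228 0.1644 0.0711]
```

View pics/w1.png

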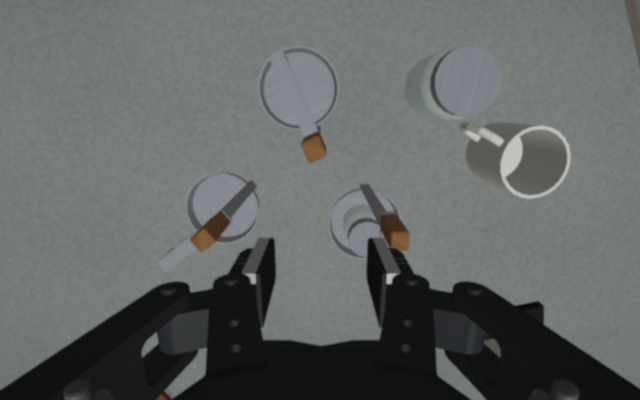

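The wrist view shows the target pan with the jar at (360,225), its grip at (395,232), and the two empty pans to its left and above.

```bash
python3 - <<'E'
from h import *
W=cloud('wrist');P=np.load('wrist.npz')['p'].astype(int)
g=W[(np.hypot(W[...,0]-.55,W[...,1]-.211)<.03)&(P[...,0]-P[...,2]>35)&(W[...,2]>.207)]
print(cv2.minAreaRect((g[:,:2]*1000).astype(np.float32)))
E
python3 go.py 0.5503 0.211 0.231 -25
python3 -m crank '[{"x":-1.4,"y":2.8,"z":1,"turn":0},{"x":-1.45,"y":2.85,"z":1,"turn":0},{"x":0,"y":0,"z":2,"turn":0},{"x":0,"y":0,"z":0,"turn":0}]'
python3 go.py 0.5503 0.211 0.171 -25
```

```text
((550.1700439453125, 210.6385498046875), (15.784783363342285, 13.125117301940918), 66.33552551269531)
t 2.45 tcp [0.5085 0.2613 0.291 ] yang -24.917166862563 z [-7.e-04  1.e-04 -1.e+00] F [-0.   -0.    0.06] T [0.06 0.06 0.01] g 0.5018735000418781 0.0
shift cm [-2.8   5.91  6.  ] turn 0.001 j [ 0.34 -0.1   1.67  0.    1.58  0.78]
time: 2.85
tool_pos: [0.5454, 0.213, 0.2478]
tool_rot: [-0.001, 0.842, 0.539, -0.003]
contact_force: [-0.6, 0.3, 0.0]
gripper_width: 0.501
grasp_force: 0.0
t 2.85 tcp [0.5454 0.213  0.2478] yang -24.784238215240553 z [-0.0061 -0.001  -1.    ] F [-0.57  0.32  0.01] T [ 0.02 -0.01 -0.03] g 0.5014055955969139 0.0
shift cm [0.05 0.57 7.68] turn 0.004 j [ 0.24 -0.05  1.68  0.    1.51  0.68]
```

```bash
python3 -m crank '[{"x":0,"y":0.25,"z":1,"turn":0},{"x":0,"y":0,"z":0,"turn":0},{"x":0,"y":0,"z":0,"turn":0}]'
python3 go.py 0.5502 0.2108 0.171 -24.7
```

```text
time: 3.15
tool_pos: [0.5494, 0.2124, 0.2418]
tool_rot: [0.0, 0.842, 0.539, 0.0]
contact_force: [-0.6, 0.4, 1.0]
gripper_width: 0.505
grasp_force: 0.0
t 3.15 tcp [0.5494 0.2124 0.2418] yang -24.787637063668335 z [ 5.e-04  2.e-04 -1.e+00] F [-0.57  0.35  1.04] T [-0.01  0.01 -0.05] g 0.5049912036726151 0.0
shift cm [-0.12  0.14  7.08] turn -0.002 j [ 0.24 -0.04  1.69  0.    1.49  0.68]
```

```bash
python3 -m crank '[{"x":-0.1,"y":0.15,"z":2.5,"turn":0},{"x":0,"y":0,"z":2.5,"turn":0},{"x":0,"y":0,"z":2,"turn":0},{"x":0,"y":0,"z":0,"turn":0},{"x":0,"y":0,"z":0,"turn":0}]'
python3 go.py 0.5502 0.2108 0.171 -24.7
python3 -m crank '[{"x":0,"y":0,"z":0,"turn":0},{"x":0,"y":0,"z":0,"turn":0},{"x":0,"y":0,"z":0,"turn":0},{"x":0,"y":0,"z":0,"turn":0},{"x":0,"y":0,"z":0,"turn":0}]' 0
python3 go.py 0.5502 0.2108 0.171 -24.7
```

```text
time: 3.65
tool_pos: [0.5507, 0.2105, 0.1722]
tool_rot: [0.0, 0.843, 0.539, 0.0]
contact_force: [0.7, -0.4, 0.4]
gripper_width: 0.502
grasp_force: 0.0
t 3.65 tcp [0.5507 0.2105 0.1722] yang -24.83608011755288 z [ 8.e-04  2.e-04 -1.e+00] F [ 0.66 -0.35  0.42] T [ 0.02 -0.03 -0.02] g 0.5017425339917334 0.0
shift cm [ 0.   -0.06  0.12] turn -0.002 j [0.24 0.01 1.75 0.   1.37 0.67]
time: 4.15
tool_pos: [0.5517, 0.2106, 0.1734]
tool_rot: [0.0, 0.843, 0.538, 0.002]
contact_force: [0.5, 0.5, 6.0]
gripper_width: 0.158
grasp_force: 59.3
t 4.15 tcp [0.5517 0.2106 0.1734] yang -24.8679613244724 z [ 0.0034  0.0013 -1.    ] F [0.47 0.52 6.01] T [0.28 0.09 0.03] g 0.15784728903825138 59.25674557685852
shift cm [-0.05 -0.14  0.24] turn -0.003 j [0.24 0.01 1.75 0.   1.37 0.67]
```

```bash
python3 -m crank '[{"x":0,"y":0,"z":-0.2,"turn":0},{"x":0,"y":0,"z":-0.4,"turn":0},{"x":0,"y":0,"z":-0.7,"turn":0},{"x":0,"y":0,"z":-1,"turn":0},{"x":0,"y":0,"z":-1.2,"turn":0}]'
python3 go.py 0.5502 0.2108 0.321 -24.7
python3 -m crank '[{"x":0,"y":0,"z":-1.5,"turn":0},{"x":0,"y":0,"z":-1.5,"turn":0},{"x":0,"y":0,"z":-1.5,"turn":0},{"x":0,"y":0,"z":-1.5,"turn":0},{"x":0,"y":0,"z":-1.5,"turn":0}]'
python3 -m crank '[{"x":0,"y":0,"z":-1.5,"turn":0},{"x":0,"y":0,"z":-1.2,"turn":0},{"x":0,"y":0,"z":-0.8,"turn":0},{"x":0,"y":0,"z":-0.4,"turn":0},{"x":0,"y":0,"z":0,"turn":0}]'
python3 go.py 0.5502 0.2108 0.321 -24.7
python3 - <<'E'
from h import *
p,d=cam('scene'); q=p[130:380,220:480,::-1]
cv2.imwrite('pics/s2.png',cv2.resize(q,None,fx=2.4,fy=2.4,interpolation=2))
W=cloud('scene');P=p.astype(int);z=W[...,2];f=lambda a:np.round(a,4)
r=np.hypot(W[...,0]-.535,W[...,1]-.18)
for a,b in((.160,.172),(.205,.235),(.305,.32),(.33,.345)):
    g=W[(r<.1)&(z>a)&(z<b)]; print(a,len(g),f(g.mean(0)) if len(g) else'')
E
```

```text
time: 4.65
tool_pos: [0.5501, 0.21, 0.2066]
tool_rot: [-0.0, 0.843, 0.538, -0.001]
contact_force: [0.9, -0.3, -2.5]
gripper_width: 0.156
grasp_force: 58.4
t 4.65 tcp [0.5501 0.21   0.2066] yang -24.867303854588588 z [-1.1e-03 -3.0e-04 -1.0e+00] F [ 0.85 -0.29 -2.55] T [ 0.08 -0.06  0.01] g 0.15594965122376206 58.42379629611969
shift cm [  0.06  -0.04 -11.44] turn -0.003 j [ 0.24 -0.02  1.72 -0.    1.43  0.67]
time: 5.15
tool_pos: [0.5506, 0.2102, 0.2829]
tool_rot: [0.0, 0.843, 0.538, 0.0]
contact_force: [-0.2, 0.3, -2.5]
gripper_width: 0.157
grasp_force: 58.4
time: 5.65
tool_pos: [0.5506, 0.2102, 0.3207]
tool_rot: [0.0, 0.843, 0.538, 0.0]
contact_force: [0.3, -0.8, -1.8]
gripper_width: 0.156
grasp_force: 58.4
t 5.65 tcp [0.5506 0.2102 0.3207] yang -24.865559356319203 z [ 4.e-04  1.e-04 -1.e+00] F [ 0.32 -0.77 -1.82] T [ 0.11 -0.05  0.01] g 0.15630691586789117 58.41731607913971
shift cm [ 0.04 -0.07 -0.03] turn -0.003 j [ 0.24 -0.07  1.59 -0.    1.62  0.67]
0.16 258 [0.5366 0.1659 0.1647]
0.205 396 [0.5306 0.1695 0.2189]
0.305 70 [0.5368 0.182  0.312 ]
0.33 120 [0.5556 0.2155 0.3373]
```

View pics/s2.png

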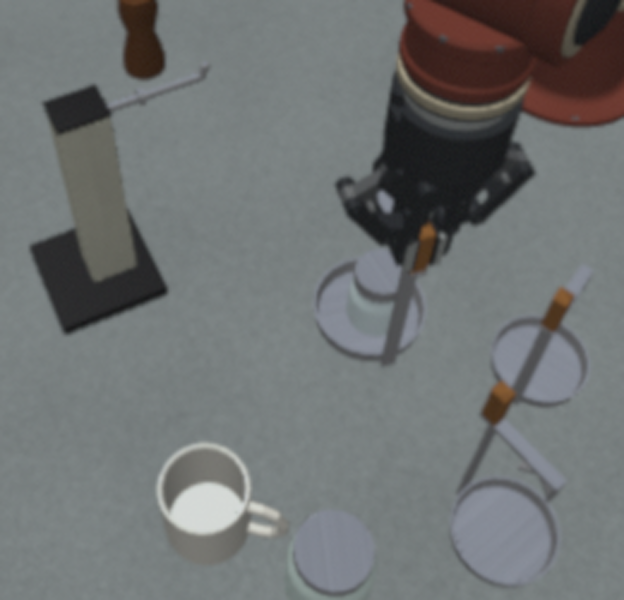

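The pan is lifted and level, with the jar standing upright in it (crop 370,300). The bar lies within the height of the C's opening, so I'll align the yaw and then slide across.

```bash
python3 -m crank '[{"x":0,"y":0,"z":0,"turn":-0.03},{"x":0,"y":0,"z":0,"turn":-0.055},{"x":0,"y":0,"z":0,"turn":-0.055},{"x":0,"y":0,"z":0,"turn":-0.04},{"x":0,"y":0,"z":0,"turn":-0.017}]'
python3 go.py 0.5500 -0.0369 0.321 -13.6
```

```text
time: 6.2
tool_pos: [0.5502, 0.2101, 0.3193]
tool_rot: [-0.0, 0.785, 0.619, -0.001]
contact_force: [0.5, 0.1, -2.7]
gripper_width: 0.156
grasp_force: 58.4
t 6.2 tcp [0.5502 0.2101 0.3193] yang -13.477335563295073 z [-1.6e-03 -4.0e-04 -1.0e+00] F [ 0.51  0.13 -2.69] T [0.07 0.01 0.01] g 0.1557882242964368 58.44637155532837
shift cm [-24.02   5.74  -0.16] turn 0.002 j [ 0.24 -0.07  1.59  0.    1.62  0.47]
```

```bash
python3 -m crank '[{"x":-0.4,"y":0.15,"z":0,"turn":0},{"x":-0.8,"y":0.3,"z":0,"turn":0},{"x":-1.2,"y":0.4,"z":0,"turn":0},{"x":-1.6,"y":0.6,"z":0,"turn":0},{"x":-1.8,"y":0.65,"z":0,"turn":0}]'
python3 -m crank '[{"x":-1.8,"y":0.65,"z":0,"turn":0},{"x":-1.8,"y":0.65,"z":0,"turn":0},{"x":-1.8,"y":0.65,"z":0,"turn":0},{"x":-1.5,"y":0.6,"z":0,"turn":0},{"x":-1.2,"y":0.4,"z":0,"turn":0}]'
python3 -m crank '[{"x":-0.9,"y":0.35,"z":0,"turn":0},{"x":-0.6,"y":0.2,"z":0,"turn":0},{"x":-0.3,"y":0.1,"z":0,"turn":0},{"x":0,"y":0,"z":0,"turn":0},{"x":0,"y":0,"z":0,"turn":0}]'
python3 go.py 0.5500 -0.0369 0.321 -13.6
python3 - <<'E'
from h import *
for n in('scene','top'):
    p,d=cam(n)
    W=cloud(n);P=p.astype(int);z=W[...,2];f=lambda a:np.round(a,4)
    r=np.hypot(W[...,0]-.545,W[...,1]-.0)
    rim=W[(r<.09)&(z>.155)&(z<.18)&(np.hypot(W[...,0]-.535,W[...,1]+.013)>.035)]
    if len(rim)>8:
        A=np.c_[2*rim[:,:2],np.ones(len(rim))]; s=np.linalg.lstsq(A,(rim[:,:2]**2).sum(1),rcond=None)[0]
        pl=np.linalg.lstsq(np.c_[rim[:,:2],np.ones(len(rim))],rim[:,2],rcond=None)[0]
        print(n,' rim',len(rim),f(s[:2]),np.sqrt(s[2]+s[:2]@s[:2]),rim[:,2].mean(),'slope',f(pl[:2]))
    for a,b in((.205,.235),(.305,.32),(.325,.345)):
        g=W[(r<.1)&(z>a)&(z<b)]
        if len(g): print(n,a,len(g),f(g.mean(0)))
    if n=='scene': cv2.imwrite('pics/s3.png',cv2.resize(p[130:330,220:480,::-1],None,fx=3,fy=3,interpolation=2))
E
```

```text
time: 6.7
tool_pos: [0.5574, 0.1472, 0.3203]
tool_rot: [0.0, 0.786, 0.618, -0.0]
contact_force: [0.1, 0.3, -3.0]
gripper_width: 0.158
grasp_force: 58.4
time: 7.2
tool_pos: [0.5671, 0.0612, 0.3204]
tool_rot: [0.0, 0.786, 0.618, -0.0]
contact_force: [0.4, 0.6, -2.3]
gripper_width: 0.156
grasp_force: 58.4
time: 7.7
tool_pos: [0.569, 0.0446, 0.3202]
tool_rot: [-0.0, 0.786, 0.619, 0.0]
contact_force: [0.1, -0.1, -2.5]
gripper_width: 0.156
grasp_force: 58.5
t 7.7 tcp [0.569  0.0446 0.3202] yang -13.542693069482944 z [-2.e-04  3.e-04 -1.e+00] F [ 0.09 -0.09 -2.46] T [ 0.11 -0.09  0.04] g 0.15627986585156278 58.45999002456665
shift cm [-8.37  0.06 -0.08] turn 0.001 j [-0.05 -0.11  1.63  0.    1.63  0.18]
scene  rim 313 [ 0.5559 -0.009 ] 0.04188687983672509 0.16448471971875184 slope [-0.0152  0.0379]
scene 0.205 306 [0.5584 0.0017 0.2183]
scene 0.305 52 [0.5628 0.0253 0.3121]
scene 0.325 141 [0.5719 0.0516 0.3349]
top  rim 84 [ 0.5537 -0.0094] 0.04783661159654864 0.16295242825702322 slope [-0.0269  0.0059]
top 0.205 136 [ 0.5484 -0.0171  0.2197]
top 0.305 119 [0.5576 0.0039 0.3109]
top 0.325 13 [0.5558 0.0382 0.3317]
```

View pics/s3.png

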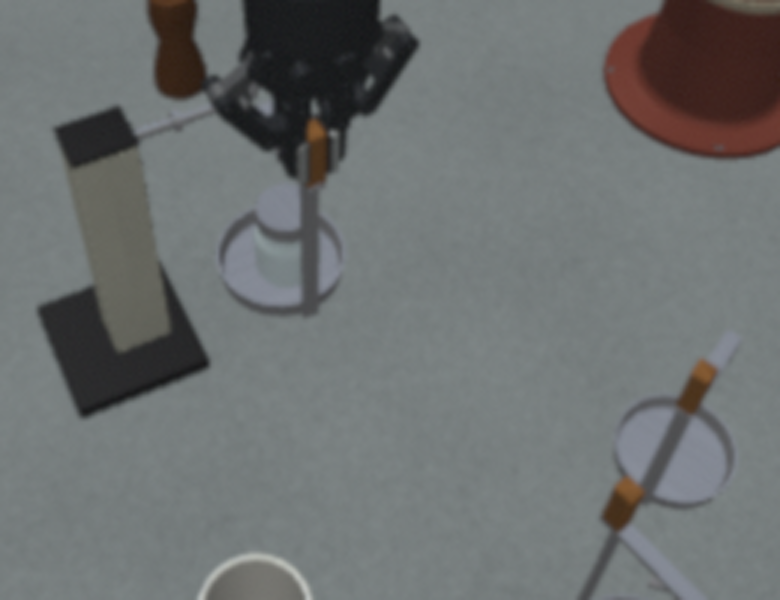

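The pan hangs level beside the arm, and its measured dish centre agrees with the prediction. I'll slide in next.

```bash
python3 -m crank '[{"x":-0.4,"y":0,"z":0,"turn":0},{"x":-0.8,"y":0,"z":0,"turn":0},{"x":-1.1,"y":0.05,"z":0,"turn":0},{"x":-1.2,"y":0,"z":0,"turn":0},{"x":-1.2,"y":0,"z":0,"turn":0}]'
python3 -m crank '[{"x":-1.2,"y":0,"z":0,"turn":0},{"x":-1.1,"y":0,"z":0,"turn":0},{"x":-0.8,"y":0,"z":0,"turn":0},{"x":-0.4,"y":0,"z":0,"turn":0},{"x":-0.15,"y":0,"z":0,"turn":0}]'
python3 -m crank '[{"x":0,"y":0,"z":0,"turn":0},{"x":0,"y":0,"z":0,"turn":0}]'
python3 go.py 0.5500 -0.0369 0.321 -13.6
python3 - <<'E'
from h import *
f=lambda a:np.round(a,4)
for n in('scene','top'):
    p,d=cam(n); W=cloud(n);z=W[...,2]
    a=W[(z>.24)&(z<.262)&(W[...,0]>.49)&(W[...,0]<.60)&(abs(W[...,1]+.1)<.04)]
    if len(a): print(n,'arm',len(a),f(a.mean(0)))
    b=W[(z>.3)&(z<.318)&(W[...,0]>.5)&(W[...,0]<.58)&(W[...,1]<-.05)&(W[...,1]>-.13)]
    if len(b): print(n,'branch',len(b),f(b.mean(0)),f(b.min(0)))
    rim=W[(np.hypot(W[...,0]-.537,W[...,1]+.091)<.06)&(z>.155)&(z<.18)]
    A=np.c_[2*rim[:,:2],np.ones(len(rim))]; s=np.linalg.lstsq(A,(rim[:,:2]**2).sum(1),rcond=None)[0]; print('rim',len(rim),f(s[:2]),np.sqrt(s[2]+s[:2]@s[:2]))
    if n=='scene': cv2.imwrite('pics/s4.png',cv2.resize(p[130:300,220:420,::-1],None,fx=3.5,fy=3.5,interpolation=2))
E
```

```text
time: 8.3
tool_pos: [0.5582, -0.0029, 0.3203]
tool_rot: [0.0, 0.786, 0.618, -0.0]
contact_force: [-0.8, -0.3, -3.5]
gripper_width: 0.154
grasp_force: 58.4
time: 8.8
tool_pos: [0.5498, -0.0376, 0.3203]
tool_rot: [-0.0, 0.786, 0.618, 0.0]
contact_force: [1.0, 0.7, -3.2]
gripper_width: 0.155
grasp_force: 58.5
time: 9.0
tool_pos: [0.55, -0.0368, 0.3203]
tool_rot: [-0.0, 0.786, 0.619, 0.0]
contact_force: [-0.1, -0.3, -2.0]
gripper_width: 0.153
grasp_force: 58.5
t 9.0 tcp [ 0.55   -0.0368  0.3203] yang -13.55012983621866 z [ 0.e+00  2.e-04 -1.e+00] F [-0.1  -0.29 -2.04] T [ 0.13 -0.04  0.07] g 0.1526544983630259 58.453282713890076
shift cm [-0.01  0.   -0.07] turn 0.001 j [-0.2  -0.16  1.67  0.    1.63  0.03]
scene arm 133 [ 0.565  -0.0971  0.2524]
scene branch 4 [ 0.537  -0.0965  0.3062] [ 0.5309 -0.1096  0.3014]
rim 345 [ 0.5346 -0.0905] 0.043083074969550814
top arm 97 [ 0.5589 -0.0962  0.2538]
top branch 131 [ 0.5398 -0.0714  0.3108] [ 0.5305 -0.0909  0.3052]
rim 22 [ 0.5573 -0.0683] 0.016450399347987955
```

View pics/s4.png

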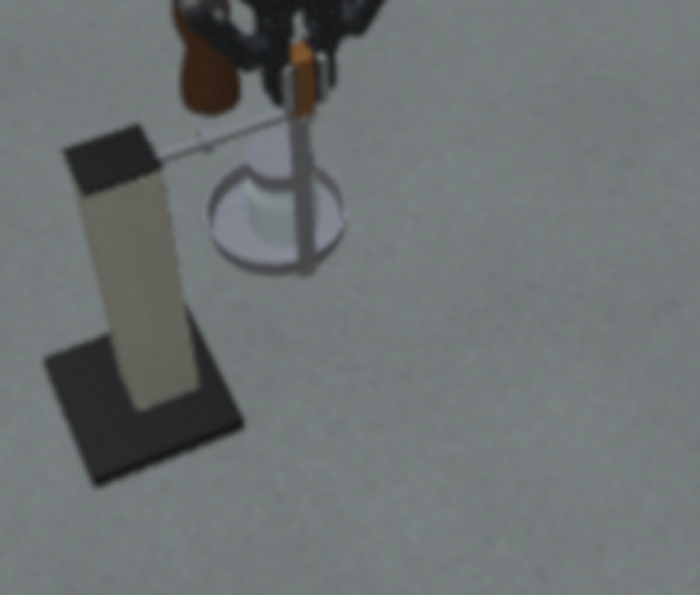

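The arm passes through the pan's opening above the jar (crop 285,125). I'll lower now, slowing before contact.

```bash
python3 -m crank '[{"x":0,"y":0,"z":0.4,"turn":0},{"x":0,"y":0,"z":0.8,"turn":0},{"x":0,"y":0,"z":0.8,"turn":0},{"x":0,"y":0,"z":0.7,"turn":0},{"x":0,"y":0,"z":0.6,"turn":0}]'
python3 -m crank '[{"x":0,"y":0,"z":0.4,"turn":0},{"x":0,"y":0,"z":0.3,"turn":0},{"x":0,"y":0,"z":0.2,"turn":0},{"x":0,"y":0,"z":0.2,"turn":0},{"x":0,"y":0,"z":0.2,"turn":0}]'
python3 go.py 0.5500 -0.0369 0.269 -13.6
python3 -m crank '[{"x":0,"y":0,"z":0.2,"turn":0},{"x":0,"y":0,"z":0.2,"turn":0},{"x":0,"y":0,"z":0.2,"turn":0},{"x":0,"y":0,"z":0.2,"turn":0},{"x":0,"y":0,"z":0.2,"turn":0}]'
python3 go.py 0.5500 -0.0369 0.269 -13.6
python3 -m crank '[{"x":0,"y":0,"z":0.2,"turn":0},{"x":0,"y":0,"z":0.2,"turn":0},{"x":0,"y":0,"z":0.2,"turn":0},{"x":0,"y":0,"z":0.2,"turn":0},{"x":0,"y":0,"z":0.2,"turn":0}]'
python3 go.py 0.5500 -0.0369 0.269 -13.6
```

```text
time: 9.6
tool_pos: [0.5496, -0.0371, 0.2859]
tool_rot: [-0.001, 0.786, 0.619, -0.0]
contact_force: [-0.2, -0.9, -3.6]
gripper_width: 0.156
grasp_force: 58.4
time: 10.1
tool_pos: [0.5501, -0.0372, 0.2745]
tool_rot: [0.0, 0.786, 0.619, 0.0]
contact_force: [-0.4, -0.2, -2.2]
gripper_width: 0.155
grasp_force: 58.4
t 10.1 tcp [ 0.5501 -0.0372  0.2745] yang -13.581517763017821 z [ 6.e-04 -1.e-04 -1.e+00] F [-0.4  -0.22 -2.25] T [ 0.07 -0.07 -0.02] g 0.15460890941969935 58.40089023113251
shift cm [ 0.03 -0.01  0.55] turn 0.0 j [-0.2  -0.15  1.73  0.    1.55  0.03]
time: 10.6
tool_pos: [0.55, -0.0372, 0.2643]
tool_rot: [0.0, 0.786, 0.619, 0.0]
contact_force: [0.2, -0.4, -2.5]
gripper_width: 0.159
grasp_force: 58.5
t 10.6 tcp [ 0.55   -0.0372  0.2643] yang -13.58041642130381 z [ 2.e-04 -2.e-04 -1.e+00] F [ 0.21 -0.39 -2.55] T [ 0.05 -0.05  0.03] g 0.15893360416305877 58.51826369762421
shift cm [ 0.03 -0.   -0.47] turn 0.0 j [-0.2  -0.14  1.75 -0.    1.54  0.03]
time: 11.1
tool_pos: [0.55, -0.0372, 0.2543]
tool_rot: [0.0, 0.786, 0.619, 0.0]
contact_force: [-0.7, -0.2, -2.0]
gripper_width: 0.154
grasp_force: 58.6
t 11.1 tcp [ 0.55   -0.0372  0.2543] yang -13.579374064399417 z [ 2.e-04 -2.e-04 -1.e+00] F [-0.67 -0.23 -2.  ] T [-0.03 -0.    0.02] g 0.15353737776267767 58.59253764152527
shift cm [ 0.03 -0.   -1.47] turn 0.0 j [-0.2  -0.14  1.76 -0.    1.52  0.03]
```

```bash
cat > chk.py <<'E'
from h import *
F=[]
for i in range(12):
    manip.grab_frame('top'); s=manip.state(); F.append(np.r_[s['contact_force'],s['ft_torque']])
print('Favg',np.round(np.mean(F,0),3),'sd',np.std(F,0)[2])
p,d=cam('scene'); W=cloud('scene'); z=W[...,2]
x=(W[...,0]-.636)*.972-(W[...,1]+.1155)*.235; y=(W[...,0]-.636)*.235+(W[...,1]+.1155)*.972
a=W[(x>-.085)&(x<-.045)&(abs(y)<.012)&(z>.1)&(z<.262)]
print('arm z',len(a),np.round(np.median(a[:,2]),4),'tcp',manip.state()['tool_pos'][2])
E
python3 chk.py
```

```text
Favg [-0.461 -0.584 -1.487 -0.076  0.041 -0.022] sd 0.3998158578825081
arm z 86 0.2359 tcp 0.2543523173270443
```

```bash
python3 -m crank '[{"x":0,"y":0,"z":0.2,"turn":0},{"x":0,"y":0,"z":0.2,"turn":0},{"x":0,"y":0,"z":0.2,"turn":0},{"x":0,"y":0,"z":0.2,"turn":0},{"x":0,"y":0,"z":0.2,"turn":0}]'
python3 -m crank '[{"x":0,"y":0,"z":0.2,"turn":0},{"x":0,"y":0,"z":0.2,"turn":0},{"x":0,"y":0,"z":0.2,"turn":0},{"x":0,"y":0,"z":0.2,"turn":0},{"x":0,"y":0,"z":0.2,"turn":0}]'
python3 chk.py
```

```text
time: 12.25
tool_pos: [0.55, -0.0372, 0.2442]
tool_rot: [0.0, 0.786, 0.619, 0.0]
contact_force: [-0.2, -0.5, -0.6]
gripper_width: 0.15
grasp_force: 58.6
time: 12.75
tool_pos: [0.55, -0.0371, 0.2343]
tool_rot: [0.0, 0.786, 0.619, 0.0]
contact_force: [-0.8, -0.1, -0.4]
gripper_width: 0.154
grasp_force: 58.6
Favg [-0.031 -1.193 -0.629 -0.211  0.058 -0.011] sd 0.6004055023792775
arm z 71 0.2162 tcp 0.23435457649847444
```

```bash
python3 -m crank '[{"x":-0.05,"y":0,"z":0.2,"turn":0},{"x":-0.05,"y":0,"z":0.2,"turn":0},{"x":-0.05,"y":0,"z":0.2,"turn":0},{"x":0,"y":0,"z":0.2,"turn":0},{"x":0,"y":0,"z":0.1,"turn":0}]'
python3 chk.py
```

```text
time: 13.9
tool_pos: [0.5498, -0.0376, 0.2251]
tool_rot: [-0.001, 0.786, 0.619, 0.001]
contact_force: [1.7, 5.8, 0.3]
gripper_width: 0.156
grasp_force: 58.8
Favg [ 1.385  5.167  0.146  0.979 -0.247  0.014] sd 0.4052910892073704
arm z 63 0.2073 tcp 0.2252849767862403
```

```bash
python3 -m crank '[{"x":0.04,"y":0,"z":0,"turn":0},{"x":0.04,"y":0,"z":0,"turn":0},{"x":0.03,"y":0,"z":0,"turn":0},{"x":0,"y":0,"z":0,"turn":0}]'
python3 chk.py
```

```text
time: 14.95
tool_pos: [0.5499, -0.0375, 0.2253]
tool_rot: [0.0, 0.786, 0.619, 0.0]
contact_force: [0.3, 3.6, -0.2]
gripper_width: 0.151
grasp_force: 58.8
Favg [ 1.044  3.663  0.165  0.727 -0.198 -0.011] sd 0.46657739048340685
arm z 63 0.2077 tcp 0.22528962766520405
```

```bash
python3 -m crank '[{"x":0.05,"y":0,"z":0,"turn":0},{"x":0.05,"y":0,"z":0,"turn":0},{"x":0.05,"y":0,"z":0,"turn":0},{"x":0,"y":0,"z":0,"turn":0}]'
python3 chk.py
```

```text
time: 16.0
tool_pos: [0.55, -0.0371, 0.2253]
tool_rot: [0.001, 0.786, 0.618, -0.001]
contact_force: [-0.4, -2.3, -0.3]
gripper_width: 0.157
grasp_force: 58.8
Favg [-9.880e-01 -4.526e+00  1.020e-01 -8.820e-01  1.970e-01 -2.000e-03] sd 0.4206685849166091
arm z 61 0.2078 tcp 0.22529263674255165
```

```bash
python3 -m crank '[{"x":-0.03,"y":0,"z":0,"turn":0},{"x":-0.03,"y":0,"z":0,"turn":0},{"x":-0.02,"y":0,"z":0,"turn":0},{"x":0,"y":0,"z":0,"turn":0}]'
python3 chk.py
```

```text
time: 17.05
tool_pos: [0.55, -0.037, 0.2253]
tool_rot: [0.0, 0.786, 0.619, -0.0]
contact_force: [-1.3, -3.4, -0.2]
gripper_width: 0.152
grasp_force: 58.8
Favg [-1.185 -4.796 -0.123 -0.94   0.172  0.015] sd 0.44457334942968313
arm z 63 0.2077 tcp 0.22531980030011012
```

```bash
python3 -m crank '[{"x":-0.03,"y":0,"z":0,"turn":0},{"x":-0.02,"y":0,"z":0,"turn":0},{"x":0,"y":0,"z":0,"turn":0},{"x":0,"y":0,"z":0,"turn":0}]'
python3 chk.py; python3 go.py 0.5500 -0.0369 0.269 -13.6
```

```text
time: 18.1
tool_pos: [0.55, -0.0371, 0.2253]
tool_rot: [-0.0, 0.786, 0.619, 0.0]
contact_force: [0.1, -2.7, 0.4]
gripper_width: 0.154
grasp_force: 58.8
Favg [-0.06  -2.08   0.206 -0.446  0.023  0.014] sd 0.34772125189831876
arm z 62 0.2074 tcp 0.22532687109282723
t 18.75 tcp [ 0.5499 -0.0372  0.2253] yang -13.578078215817445 z [ 1.e-04  4.e-04 -1.e+00] F [ 0.48 -1.72  0.55] T [-0.3   0.01  0.02] g 0.16132946657163205 58.79994034767151
shift cm [ 0.03  0.   -4.37] turn 0.0 j [-0.2  -0.12  1.79  0.    1.47  0.03]
```

```bash
python3 -m crank '[{"x":-0.02,"y":0,"z":0,"turn":0},{"x":-0.02,"y":0,"z":0,"turn":0},{"x":0,"y":0,"z":0,"turn":0},{"x":0,"y":0,"z":0,"turn":0}]'
python3 chk.py
```

```text
time: 19.15
tool_pos: [0.5499, -0.0373, 0.2253]
tool_rot: [-0.0, 0.786, 0.619, 0.0]
contact_force: [1.7, 1.4, 1.1]
gripper_width: 0.153
grasp_force: 58.8
Favg [ 1.057  2.074  0.065  0.386 -0.201  0.02 ] sd 0.4204715176107575
arm z 63 0.2073 tcp 0.2253233390032453
```

```bash
python3 -m crank '[{"x":0.02,"y":0,"z":-0.05,"turn":0},{"x":0,"y":0,"z":-0.05,"turn":0},{"x":0,"y":0,"z":0,"turn":0},{"x":0,"y":0,"z":0,"turn":0}]'
python3 chk.py
```

```text
time: 20.2
tool_pos: [0.5498, -0.0374, 0.2263]
tool_rot: [-0.0, 0.786, 0.619, 0.0]
contact_force: [1.7, 2.6, 1.1]
gripper_width: 0.153
grasp_force: 58.8
Favg [ 1.402  3.301  0.244  0.63  -0.239  0.031] sd 0.5775803832282188
arm z 62 0.2086 tcp 0.22632391707307217
```

```bash
python3 -m crank '[{"x":0.03,"y":0,"z":0,"turn":0},{"x":0.03,"y":0,"z":0,"turn":0},{"x":0,"y":0,"z":0,"turn":0},{"x":0,"y":0,"z":0,"turn":0},{"x":0,"y":0,"z":0,"turn":0}]'
python3 chk.py
```

```text
time: 21.35
tool_pos: [0.5499, -0.0373, 0.2263]
tool_rot: [0.0, 0.786, 0.618, -0.0]
contact_force: [0.8, 1.6, 0.6]
gripper_width: 0.161
grasp_force: 58.8
Favg [ 0.132 -0.24  -0.175 -0.035 -0.049  0.019] sd 0.6959177613309544
arm z 62 0.2084 tcp 0.22626947130800834
```

```bash
python3 -m crank '[{"x":0,"y":0,"z":0,"turn":0},{"x":0,"y":0,"z":0,"turn":0},{"x":0,"y":0,"z":0,"turn":0}]' 22
python3 -m crank '[{"x":0,"y":0,"z":0,"turn":0},{"x":0,"y":0,"z":0,"turn":0},{"x":0,"y":0,"z":0,"turn":0},{"x":0,"y":0,"z":0,"turn":0},{"x":0,"y":0,"z":0,"turn":0}]' 45
python3 chk.py
python3 - <<'E'
import numpy as np,cv2
p=np.load('scene.npz')['p']; cv2.imwrite('pics/s5.png',cv2.resize(p[130:300,220:420,::-1],None,fx=3.5,fy=3.5,interpolation=2))
E
```

```text
time: 22.3
tool_pos: [0.5499, -0.0368, 0.2262]
tool_rot: [-0.0, 0.786, 0.619, -0.0]
contact_force: [0.2, 0.8, -0.2]
gripper_width: 0.22
grasp_force: 0.0
time: 22.8
tool_pos: [0.55, -0.0369, 0.2263]
tool_rot: [-0.0, 0.786, 0.619, -0.0]
contact_force: [-0.2, -0.0, -0.3]
gripper_width: 0.454
grasp_force: 0.0
Favg [ 0.017  0.028 -0.269 -0.003  0.015  0.004] sd 0.3788674245967201
arm z 51 0.2089 tcp 0.22629982898077813
```

View pics/s5.png

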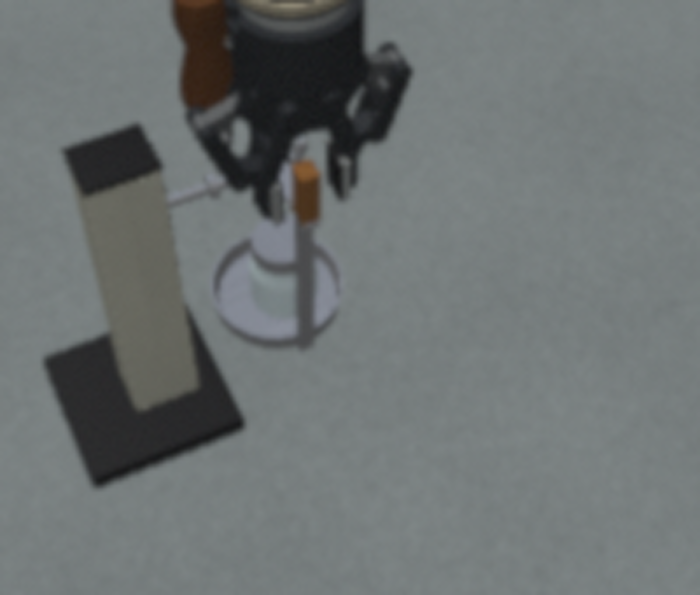

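The fingers are open and clear of the grip. The pan hangs level on the arm with the jar upright (crop 278,280). I'll retreat straight up.

```bash
python3 -m crank '[{"x":0,"y":0,"z":-0.5,"turn":0},{"x":0,"y":0,"z":-1.5,"turn":0},{"x":0,"y":0,"z":-2,"turn":0},{"x":0,"y":0,"z":-3,"turn":0},{"x":0,"y":0,"z":-3,"turn":0}]'
python3 -m crank '[{"x":3,"y":0,"z":-2,"turn":0},{"x":4,"y":0,"z":0,"turn":0},{"x":4,"y":0,"z":0,"turn":0},{"x":4,"y":0,"z":0,"turn":0},{"x":0,"y":0,"z":0,"turn":0}]'
for i in 1 2 3 4; do python3 -m crank '[{"x":0,"y":0,"z":0,"turn":0},{"x":0,"y":0,"z":0,"turn":0},{"x":0,"y":0,"z":0,"turn":0},{"x":0,"y":0,"z":0,"turn":0},{"x":0,"y":0,"z":0,"turn":0}]' >/dev/null; done
for i in 1 2 3; do python3 chk.py
python3 - <<'E'
from h import *
W=cloud('scene');z=W[...,2];rr=np.hypot(W[...,0]-.537,W[...,1]+.091)
rim=W[(rr<.065)&(rr>.03)&(z>.055)&(z<.085)]
A=np.c_[2*rim[:,:2],np.ones(len(rim))]; s=np.linalg.lstsq(A,(rim[:,:2]**2).sum(1),rcond=None)[0]; pl=np.linalg.lstsq(np.c_[rim[:,:2],np.ones(len(rim))],rim[:,2],rcond=None)[0]
print('rim',len(rim),s[:2],rim[:,2].mean(),'slope',pl[:2])
E
done
python3 - <<'E'
import numpy as np,cv2
p=np.load('scene.npz')['p']; cv2.imwrite('pics/s6.png',cv2.resize(p[130:300,220:420,::-1],None,fx=3.5,fy=3.5,interpolation=2))
E
```

```text
time: 23.95
tool_pos: [0.5499, -0.0369, 0.3286]
tool_rot: [0.0, 0.786, 0.619, 0.0]
contact_force: [0.7, -0.0, 0.9]
gripper_width: 0.452
grasp_force: 0.0
time: 24.45
tool_pos: [0.5856, 0.1128, 0.3477]
tool_rot: [-0.0, 0.784, 0.621, 0.001]
contact_force: [-0.8, 0.1, -0.1]
gripper_width: 0.449
grasp_force: 0.0
Favg [-0.064  0.121 -0.054  0.001  0.014  0.005] sd 0.5065536357353104
arm z 74 0.2093 tcp 0.34630026112875695
rim 434 [ 0.53554359 -0.09530745] 0.06327302842660212 slope [0.00380307 0.02669887]
Favg [ 0.121  0.014  0.062 -0.    -0.002 -0.01 ] sd 0.35418741936538856
arm z 74 0.2092 tcp 0.34633412948122305
rim 421 [ 0.53541295 -0.09505808] 0.06345136912932733 slope [0.00599841 0.02950591]
Favg [ 0.017 -0.089 -0.117 -0.014  0.014  0.   ] sd 0.5115017542859589
arm z 73 0.2095 tcp 0.3463220312667572
rim 417 [ 0.53517928 -0.09521762] 0.06363073497924698 slope [0.00883452 0.03069375]
```

View pics/s6.png

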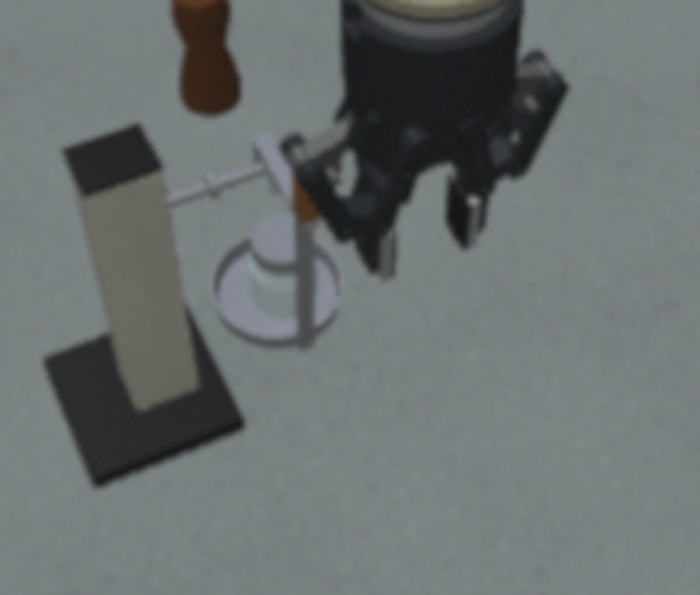

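The pan hangs still and level, the crook on the bar between collar and tip, with the gripper clear.

```bash
python3 -c "
from plant import manip
print(manip.job_done())"
```

```text
the job is handed in; nothing more can be done
None
```

The job is handed in: the pan hangs still and level by its crook on the scale arm, which has sunk about 43 mm, with the jar upright in it and the gripper well clear; the verdict itself was not shown.

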